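# Hang up the ear defenders, then slide the fixture plate out to the pointer and hold it

## Task

The yellow ear defenders stand astride the fixture plate on the granite block: hang them over the rail, one cup on each side of the bar, and let go of them. Then take the plate by its blue grip block and slide it, flat on the granite and straight, out over the edge until its front edge lines up with the red pointer, and finish while still holding it level there, because so far out it tips if it is let go. Do not touch the pointer with the plate, and leave the spare gear, the ring gauge and the grey case where they are.

Things in the scene. Friction and masses are not known exactly. Their poses are not given: they have to be found in the camera images.
- muffs_grip (a point): Centre of the black crown pad of the yellow ear defenders, a rigid arch 164 mm wide (y, cup to cup, inner gap 116), 50 deep, 140 tall, 160 g, feet 129 mm below this point; z up. Pad: 22 mm along x, 60 along y, 22 high. Pinch its upper part across x: finger tips below its underside would foul the bar. The flat underside rests on the bar, open below.
- rail_mid (a point): Middle of the fixed rail's round bar, on the bar's axis, 160 mm above the bench. The bar runs along y, 12 mm thick, 240 mm long between two posts. With the ear defenders hung, their arch square to the bar, this point is 17 mm below the crown pad's centre.
- granite: fixed dark polished granite block, 170 mm along x, 230 mm along y, 50 mm high; origin at the centre of its underside on the bench. Its x axis points outward, away from the robot: the edge over which the plate slides is 85 mm from the origin along +x.
- plate_grip (a point): Centre of the blue grip block at the robot end of the loose aluminium fixture plate: 36 mm along x, 24 along y, 45 high, standing on the plate's top. x outward along the plate, z up. Plate 200 x 70 x 10 mm, 0.5 kg with its gear; front edge 175 mm ahead of this point. Past about 95 mm overhang it tips; at the pointer (110 to 125 mm) the block must be held down with up to 5 N.
- plate_front (a point): middle of the plate's front edge, half-way up its 10 mm thickness; same axes as the plate grip.
- pointer_tip (a point): End of the red pointer blade, 55 mm above the bench, on a fixed stand beyond the granite on its +y side. Blade 4 mm thick along y; stand's post 40 mm from the tip along +y; x parallel to the granite's x. The plate is out far enough when the middle of its front edge has this point's x in this frame; it passes 10 to 25 mm beside the tip.
- spare_gear: brass spare gear, 50 mm across, 18 mm high, standing on the granite near its front right (-y) corner; origin at the centre of its underside. Leave alone.
- ring_gauge: steel ring gauge, 54 mm across, 20 mm high, lying on the bench on the robot's side of the rail; origin at the centre of its underside. Leave alone.
- case: closed grey caliper case, 70 mm by 200 mm (y), 26 mm high, on the bench beyond the rail; origin at the centre of its underside. Leave alone.

How it is judged:
By the outcome, as a careful person would: the job done as asked, in the order asked, and still so for the second after the job is handed in, while the arm keeps its last pose, push and grip.
It also fails if it takes over 64 s, if anything falls off the work surface, if the arm or the gripper's body presses on something with over 40 N, if the wrist force passes 120 N, or if a joint passes its speed limit or range.

## Robot

A 6-joint arm with a two-finger parallel gripper is mounted at the origin on the work surface. World frame = base frame: x ahead of the robot, y to its left, z up, the work surface at z = 0. Lengths are in mm, angles in rad, forces in N, time in s.
With the tool pointing down it reaches from about 300 to 775 mm from the base axis. Payload 14.6 kg.
Tool frame: the origin (TCP) lies at the very end of the fingers, on their centre line; the grasp point (between the pads) lies 19 mm behind it (grasp_offset is the distance from the TCP to the grasp point, in mm); z points along the fingers, y is the line along which they close (so a half turn about z gives the same grasp; the last joint's range is limited). The gripper opens to 85 mm and grips with 20 to 120 N. Pads are 22 mm wide; open, the fingers measure 114 mm over their backs; the gripper's body (76 mm by 85 mm) begins 54 mm behind the grasp point. The pads swing forward as they close: fully open they stand 13 mm farther back than shut.
Start: joints at [-1.31, 0.3, 1.521, -0, 1.321, -0.067], TCP at [177.071, -520.706, 231.281] pointing down, gripper open.
Joint ranges: [-3.03, 3.03], [-0.79, 2.21], [0.23, 2.52], [-1.04, 4.18], [0, 3.07], [-2.55, 2.55]. Speed limits (rad/s): [2.22, 2.22, 2.57, 3.14, 3.14, 3.14].

## Interface

Orientations are given as [roll, pitch, yaw] about the fixed x, y, z axes, in that order (R = Rz(yaw) Ry(pitch) Rx(roll)).
In Python, from station import get_state, get_image, hand_in, grasp_offset gives the robot as it stands.
- The arm moves only by the tool drive_tool, never from a script. Its argument "rows" is a list of rows, each an object with "delta_pos": the shift along the tool's x, y, z in m, a list of three; "roll": the turn about the tool's z in rad; "hand": the finger opening in m, from 0 to 0.0854. In form: [{"delta_pos": [tx, ty, tz], "roll": roll, "hand": hand}, ...]. A call has 1 to 20 rows; each row is the pose to reach, as a shift and turn from the pose commanded when the call began, along the tool's axes at that moment; what a row does not reach only later rows make up. A row lasts 1/12 s, in which the tool goes at most 41.7 mm and 7.16 degrees, less where a joint would pass 70% of its speed; a pose out of reach is approached as far as the arm can. A call with a gripper value outside its range is refused whole. The fingers move at their own pace and stop on an object; "grip_force" is the grip in N (left out, the last holds). Time passes only in rows, so rows that repeat a pose let the fingers close. It gives the time, the measured TCP pose, the force and the opening at its end, in the units of the state.
- get_state(): the state, without advancing time (a new reading comes with each control period).
- get_image(name): name is "side" or "top" or "wrist"; returns a dict with "pixels" (420x560x3 uint8, blue, green, red), "range_z" (420x560 float32, mm along the optical axis (not along the pixel's ray), 0 where there is no reading), "camera_matrix" (3x3 intrinsics, pixels), "k1" (the pictures are not rectified: a ray, as slopes to the right and down, at radius r is drawn at 1 + k1 r^2 times it, then the intrinsics apply), "eye" and "rotation" of the camera in the world; the wrist camera has in their place "mount" (4x4, takes a point from camera to tool coordinates, whose origin is the TCP and whose axes are the flange's). Camera axes: x right, y up, looking along -z (the intrinsics and any distortion apply to the point x, -y, -z); pixel columns grow to the right and rows downward; lengths in mm; the calibration is good to about 2 mm. A picture is of the moment at which its call begins: read the wrist's pose just before it.
- hand_in(): hands the job in, once; it reports no verdict.
The state is a dict: "time": time; "qpos": joint angles; "dq": joint speeds; "tau": joint torques, N m; "position": TCP position; "orientation": TCP orientation; "force": force on the tool from outside, world axes, zero at the start; "moment": the same for the moment, N m; "width": opening from 0.0 (shut) to 1.0 (fully open).
Only numpy, scipy, OpenCV 4.12 (cv2) and the standard library are available. Lean on these libraries where they do the work, as an engineer would, in place of code of your own. Each camera call takes 0.05 s, during which the arm holds its last target. There are 200 camera calls.

## Working session

There is one attempt and no reset: what is moved stays moved. The work goes in short steps, Python scripts to look and compute and a tool call to move; the robot and the scene stay as the last step left them, time stands still between calls to the robot, and variables do not carry over. Pictures are saved under pics/ and viewed, on a budget of 10 in all, crops included, one or two more only if the job needs it, and the job is handed in when it is done.

Besides the shell and the picture viewer there is one more tool, called after "Request:" as name(argument=value, ...), one argument or row to a line, values as JSON. drive_tool: Moves the arm, as the interface text tells. Its arguments: {"type":"object","properties":{"rows":{"type":"array","items":{"type":"object","properties":{"delta_pos":{"type":"array","items":{"type":"number"}},"roll":{"type":"number"},"hand":{"type":"number"}}}},"grip_force":{"type":"number"}},"required":["rows"]}

```bash
mkdir -p pics; ls; cat > h.py <<'E'
import numpy as np, cv2
from station import get_state, get_image, hand_in, grasp_offset
from scipy.spatial.transform import Rotation as Rn
def pose(im,st=None):
    if 'eye' in im: return np.array(im['rotation'],float).reshape(3,3),np.array(im['eye'],float)
    T=np.eye(4);T[:3,:3]=Rn.from_euler('xyz',st['orientation']).as_matrix();T[:3,3]=st['position']
    T=T@np.array(im['mount']);return T[:3,:3],T[:3,3]
def slopes(im,uv):
    K=np.array(im['camera_matrix'],float);uv=np.asarray(uv,float).reshape(-1,2)
    d=np.c_[(uv[:,0]-K[0,2])/K[0,0],(uv[:,1]-K[1,2])/K[1,1]];s=d.copy()
    for _ in range(20): s=d/(1+im['k1']*(s**2).sum(1,keepdims=True))
    return s
def rays(im,uv,st=None):
    R,e=pose(im,st);s=slopes(im,uv);return np.c_[s[:,0],-s[:,1],-np.ones(len(s))]@R.T,e
def onplane(im,uv,z,st=None):
    d,e=rays(im,uv,st);return e+d*((z-e[2])/d[:,2])[:,None]
def cloud(im,st=None):
    h,w=im['range_z'].shape;v,u=np.mgrid[:h,:w];d,e=rays(im,np.c_[u.ravel(),v.ravel()],st)
    return (e+d*im['range_z'].reshape(-1,1)).reshape(h,w,3)
E
python3 - <<'E'
from h import *
s=get_state();print(s);print(grasp_offset)
for n in('top','side'):
    im=get_image(n);cv2.imwrite(f'pics/{n}0.png',im['pixels']);print(n,im['eye'],im['rotation'],im['camera_matrix'],im['k1'],(im['range_z']>0).mean())
    np.save(f'{n}0.npy',im,allow_pickle=True)
E
```

```text
pics
{'time': 0.0, 'qpos': array([-1.30958111e+00,  3.00469501e-01,  1.52160544e+00,  1.23098007e-06,
        1.32070531e+00, -6.65828193e-02]), 'dq': array([-0.0008807 , -0.00015682,  0.00041226,  0.00079405, -0.00027888,
       -0.00148546]), 'tau': array([ 2.61696485e-03, -5.43499553e+01, -3.61791623e+01,  2.67972524e-05,
        4.04391292e-03,  1.16906943e-06]), 'position': array([ 177.02074555, -520.47584388,  230.71188857]), 'orientation': array([-3.14040777e+00, -8.02047422e-05,  3.27797687e-01]), 'force': array([-0.6590251 , -0.68256981, -0.6790369 ]), 'moment': array([ 0.01863023, -0.02545132,  0.01005272]), 'width': 0.9992094099333286}
18.700000000000003
top [ 381.39774802   -3.60970571 1285.15009794] [ 0.15553322  0.00425006 -1.59619991] [[492.60860558   0.         270.7347119 ]
 [  0.         492.60860558 209.30050106]
 [  0.           0.           1.        ]] 0.053012176652542445 0.9958928571428571
side [510.00597537 745.98598323 548.45958716] [ 1.07522427  0.00335973 -3.06856522] [[436.06087277   0.         278.97645543]
 [  0.         436.06087277 210.24038549]
 [  0.           0.           1.        ]] -0.07721899408948636 0.9958078231292516
```

View pics/top0.png

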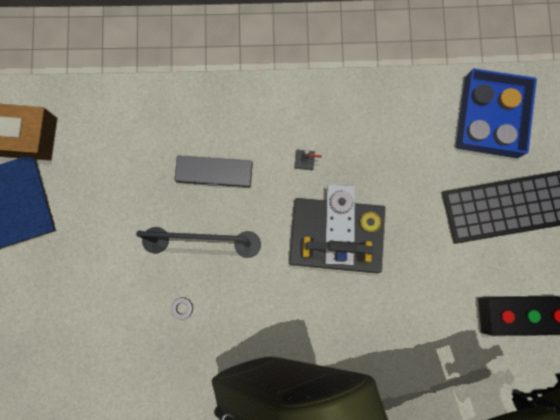

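View pics/side0.png

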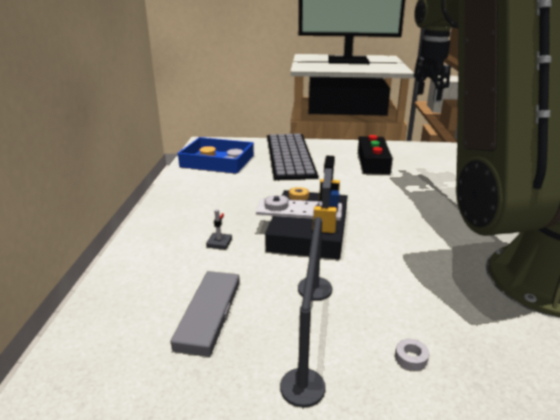

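The top view shows the rail at (140–260, 238), ring gauge (181,308), case (213,171), pointer (305–322,157), granite (293–383, 200–270), plate with gear (341,190–265) and the arch at row ~245. The side view agrees.

```bash
sed -i "s/return np.array(im\['rotation'\],float).reshape(3,3),/return Rn.from_euler('xyz',im['rotation']).as_matrix(),/" h.py
cat > m1.py <<'E'
from h import *
im=np.load('top0.npy',allow_pickle=True).item();P=cloud(im);px=im['pixels'];hsv=cv2.cvtColor(px,cv2.COLOR_BGR2HSV)
def roi(u0,u1,v0,v1):
    m=np.zeros(px.shape[:2],bool);m[v0:v1,u0:u1]=1;return m
Z=P[...,2]
def rect(m,name,z=None):
    v,u=np.where(m);
    if len(u)<4: print(name,'none');return
    pts=P[m][:,:2] if z is None else onplane(im,np.c_[u,v],z)[:,:2]
    r=cv2.minAreaRect(pts.astype(np.float32));print(name,len(u),'c',np.round(r[0],1),'size',np.round(r[1],1),'ang',round(r[2],2),'zmed',np.round(np.percentile(P[m][:,2],[5,50,95]),1))
g=roi(285,392,170,280)
print('bench z',np.median(Z[roi(400,440,100,180)]))
rect(g&(Z>38)&(Z<57),'granite')
rect(g&(Z>150),'muffs top')
rect(roi(325,365,170,280)&(Z>30)&(Z<75)&(px.min(2)>120)&(hsv[...,1]<60),'plate',60)
rect(roi(325,365,240,280)&(hsv[...,0]>100)&(hsv[...,0]<130)&(hsv[...,1]>120),'blue')
rect(roi(130,270,220,260)&(Z>130),'rail top')
rect(roi(165,260,145,195)&(Z>15),'case')
rect(roi(165,200,290,325)&(Z>10),'ring')
red=roi(285,335,140,180)&((hsv[...,0]<10)|(hsv[...,0]>170))&(hsv[...,1]>120);rect(red,'red',55)
y=roi(285,392,200,280)&(hsv[...,0]>15)&(hsv[...,0]<35)&(hsv[...,1]>120)
for n,l,c,cc in [(i,*x) for i,x in enumerate(zip(*[[0]]*2))]:pass
k,l,s,c=cv2.connectedComponentsWithStats(y.astype(np.uint8))
for i in range(1,k):
    if s[i,4]>5: rect(l==i,f'yellow{i}')
np.set_printoptions(precision=0,suppress=True)
print(Z[236:268:2,300:384:4])
E
python3 m1.py
python3 - <<'E'
import cv2
a=cv2.imread('pics/top0.png')[140:290,270:400];b=cv2.imread('pics/side0.png')[140:260,200:370]
a=cv2.resize(a,(520,600),interpolation=2)
a=cv2.resize(a,(440,508));b=cv2.resize(b,(360,254));import numpy as np
c=np.zeros((508,800,3),np.uint8);c[:,:440]=a;c[:254,440:]=b;cv2.imwrite('pics/z1.png',c)
E
```

```text
bench z -0.4534927107808926
granite 3627 c [ 527.6 -172.7] size [232.5 211.9] ang 83.11 zmed [45.6 49.8 55.3]
muffs top 608 c [ 451.7 -112.5] size [ 71.1 249.3] ang 16.96 zmed [ 158.1  184.1 1285.2]
plate 1492 c [ 532.2 -175.6] size [ 69.8 198.8] ang 87.01 zmed [55.2 60.  73.6]
blue 54 c [ 449.5 -169.3] size [17.5 14.6] ang 89.03 zmed [101.3 104.3 107.3]
rail top 629 c [483.8 136.4] size [335.9  86.4] ang 68.25 zmed [159.4 164.6 169.8]
case 2032 c [598.2  68.2] size [419.5 180.9] ang 41.66 zmed [20.8 25.6 30.1]
ring 289 c [344.4 124. ] size [ 50.7 260.8] ang 5.19 zmed [13.9 20.  25.3]
red 21 c [ 712.  -119.3] size [28.3  5.2] ang 80.03 zmed [12.9 59.3 63. ]Traceback (most recent call last):
  File "m1.py", line 22, in <module>
    for n,l,c,cc in [(i,*x) for i,x in enumerate(zip(*[[0]]*2))]:pass
        ^^^^^^^^
ValueError: not enough values to unpack (expected 4, got 3)
```

View pics/z1.png

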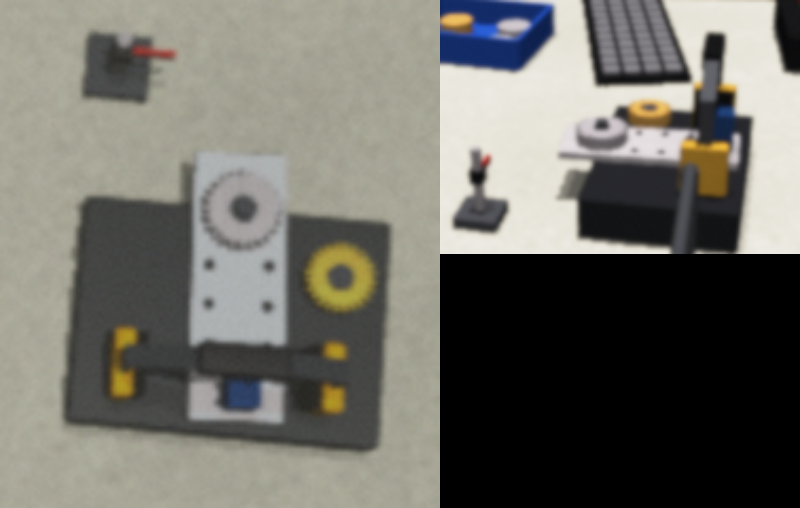

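The crop shows the arch with dark pad at original pixels ~(345,246), cups yellow at (306,246) and (368,252), blue block right behind/under the arch, and the granite turned a few degrees. I'll fit edges more robustly.

```bash
cat > m1.py <<'E'
from h import *
np.set_printoptions(precision=1,suppress=True,linewidth=150)
im=np.load('top0.npy',allow_pickle=True).item();P=cloud(im);px=im['pixels'];hsv=cv2.cvtColor(px,cv2.COLOR_BGR2HSV)
ok=im['range_z']>0;Z=np.where(ok,P[...,2],-99)
def rect(m,name,z,lo=None,hi=None):
    if lo is not None: m=m&(Z>lo)&(Z<hi)
    m=cv2.morphologyEx(m.astype(np.uint8),cv2.MORPH_CLOSE,np.ones((3,3)))
    k,l,s,c=cv2.connectedComponentsWithStats(m)
    i=1+np.argmax(s[1:,4]);v,u=np.where(l==i)
    r=cv2.minAreaRect(onplane(im,np.c_[u,v],z)[:,:2].astype(np.float32));print(name,len(u),'c',np.array(r[0]),'size',np.array(r[1]),'ang',round(r[2],2),'z',np.median(Z[l==i]))
    return onplane(im,np.c_[u,v],z)[:,:2]
def roi(u0,u1,v0,v1):
    m=np.zeros(px.shape[:2],bool);m[v0:v1,u0:u1]=1;return m
g=roi(285,392,170,280)
rect(roi(285,392,195,280)&(Z>35),'granite',50)
p=rect(g,'pad/band top',190,180,210);print('band axis',np.linalg.svd(p-p.mean(0))[2][0])
p=rect(g,'pad',190,184,200);print(p.mean(0),np.linalg.svd(p-p.mean(0))[2][0])
rect(roi(325,365,170,280)&(Z>50)&(Z<66)&(px.min(2)>110),'plate',60)
p=rect(roi(130,270,220,260),'rail',164,145,185)
p=p[np.abs(p[:,1]-np.median(p[:,1]))<110];print('rail axis',p.mean(0),np.linalg.svd(p-p.mean(0))[2][0])
rect(roi(165,260,145,195),'case',26,15,60)
rect(roi(165,200,290,325),'ring',20,10,40)
rect(roi(355,390,205,235)&(hsv[...,1]>100),'gear',68)
red=roi(285,335,140,180)&((hsv[...,0]<10)|(hsv[...,0]>170))&(hsv[...,1]>90);p=rect(red,'red',55);print(p[np.lexsort((p[:,0],p[:,1]))][[0,1,-2,-1]])
y=roi(285,355,200,280)&(hsv[...,0]>12)&(hsv[...,0]<35)&(hsv[...,1]>100);rect(y,'cupL',90)
y=roi(355,392,240,280)&(hsv[...,0]>12)&(hsv[...,0]<35)&(hsv[...,1]>100);m=y
v,u=np.where(y);p=onplane(im,np.c_[u,v],90)[:,:2];print('cupR',p.min(0),p.max(0))
print('posts', end='');rect(roi(225,270,215,270),'postR',0,2,12)
E
python3 m1.py
```

```text
granite 6413 c [ 516.3 -170.4] size [231.6 189.7] ang 83.27 z 53.108674903066685
pad/band top 291 c [ 466.6 -156.2] size [68.9 22.5] ang 84.16 z 189.3121188854077
band axis [-0.1 -1. ]
pad 270 c [ 466.7 -158.1] size [59.9 22. ] ang 84.18 z 189.43458276716387
[ 466.7 -158. ] [-0.1 -1. ]
plate 1204 c [ 559.9 -177. ] size [ 69.8 143.3] ang 87.03 z 59.71913642376717
rail 597 c [500.3 178.8] size [253.6  16.1] ang 85.71 z 164.47580914722812
rail axis [500.8 180.5] [0.1 1. ]
case 2026 c [683.9 145.2] size [199.1  72.8] ang 84.48 z 25.54190688542758
ring 280 c [334.8 227.3] size [52.9 49.1] ang 88.36 z 19.94609942668717
gear 297 c [ 535.3 -249. ] size [49.9 47.6] ang 88.51 z 66.95578498938721
red 30 c [ 712.6 -119.2] size [28.2  5.3] ang 88.42 z 58.80330097373769
[[ 712.2 -133.3]
 [ 709.5 -133.2]
 [ 715.6 -105.2]
 [ 712.9 -105.1]]
cupL 143 c [475.4 -85.7] size [19.  51.8] ang 84.0 z 106.59297225466594
cupR [ 434.4 -246.5] [ 485.1 -222.2]
postspostR 1458 c [498.8  61.2] size [115.6 141.4] ang 88.58 z 2.6011268076852048
```

```bash
cat >> h.py <<'E'
def to(pos,yaw_deg=None):
    """shift/turn in tool axes to reach world TCP pos (mm), yaw"""
    s=get_state();R=Rn.from_euler('xyz',s['orientation']).as_matrix();d=R.T@(np.array(pos)-s['position'])
    y=np.degrees(s['orientation'][2]);r=0 if yaw_deg is None else -np.radians((yaw_deg-y+180)%360-180)
    print('t',round(s['time'],2),'delta_m',np.round(d/1000,4),'roll',round(r,4),'F',np.round(s['force'],1),'w',round(s['width'],3),'pos',np.round(s['position'],1),'rpy',np.round(np.degrees(s['orientation']),2))
E
python3 -c "
from h import *
to([466.7,-158,231],84.2)"
```

```text
t 0.1 delta_m [ 3.910e-01 -2.499e-01  1.000e-04] roll -1.1417 F [-0.7 -0.4  0.1] w 0.996 pos [ 177.  -520.5  230.8] rpy [-179.94   -0.     18.78]
```

Request:
drive_tool(
  rows=[
    {"delta_pos": [0.391, -0.25, 0], "roll": -1.142, "hand": 0.085},
    {"delta_pos": [0.391, -0.25, 0], "roll": -1.142, "hand": 0.085},
    {"delta_pos": [0.391, -0.25, 0], "roll": -1.142, "hand": 0.085},
    {"delta_pos": [0.391, -0.25, 0], "roll": -1.142, "hand": 0.085},
    {"delta_pos": [0.391, -0.25, 0], "roll": -1.142, "hand": 0.085},
    {"delta_pos": [0.391, -0.25, 0], "roll": -1.142, "hand": 0.085},
    {"delta_pos": [0.391, -0.25, 0], "roll": -1.142, "hand": 0.085},
    {"delta_pos": [0.391, -0.25, 0], "roll": -1.142, "hand": 0.085},
    {"delta_pos": [0.391, -0.25, 0], "roll": -1.142, "hand": 0.085},
    {"delta_pos": [0.391, -0.25, 0], "roll": -1.142, "hand": 0.085},
    {"delta_pos": [0.391, -0.25, 0], "roll": -1.142, "hand": 0.085},
    {"delta_pos": [0.391, -0.25, 0], "roll": -1.142, "hand": 0.085},
    {"delta_pos": [0.391, -0.25, 0], "roll": -1.142, "hand": 0.085},
    {"delta_pos": [0.391, -0.25, 0], "roll": -1.142, "hand": 0.085},
    {"delta_pos": [0.391, -0.25, 0], "roll": -1.142, "hand": 0.085},
    {"delta_pos": [0.391, -0.25, 0], "roll": -1.142, "hand": 0.085},
  ],
)

```text
time: 1.43
position: [466.1, -159.2, 231.3]
orientation: [-3.141, 0.0, 1.468]
force: [0.2, -0.7, -0.5]
width: 0.988
```

```bash
python3 - <<'E'
from h import *
to([466.7,-158,172],84.2)
s=get_state();im=get_image('wrist');cv2.imwrite('pics/w1.png',im['pixels']);P=cloud(im,s);ok=im['range_z']>0
print((P[ok][:,2]>0).mean(), im['mount'])
m=ok&(P[...,2]>182)&(P[...,2]<200);print(m.sum())
m=cv2.morphologyEx(m.astype(np.uint8),cv2.MORPH_OPEN,np.ones((3,3)))>0
print(cv2.minAreaRect(P[m][:,:2].astype(np.float32)),np.median(P[m],0))
E
```

```text
t 1.43 delta_m [0.0013 0.0005 0.0593] roll -0.0016 F [ 0.2 -0.7 -0.5] w 0.988 pos [ 466.1 -159.2  231.3] rpy [-179.99    0.     84.11]
0.8752235773225362 [[ 5.35394910e-05  9.46104709e-01  3.23860892e-01  8.28528582e+01]
 [ 9.99999726e-01 -2.89677782e-04  6.80928270e-04 -7.05581456e-01]
 [ 7.38044747e-04  3.23860767e-01 -9.46104465e-01 -1.43260175e+02]
 [ 0.00000000e+00  0.00000000e+00  0.00000000e+00  1.00000000e+00]]
3037
((466.6988525390625, -159.30824279785156), (59.470767974853516, 22.04041862487793), 84.32926177978516) [ 466.96330631 -155.89371629  190.52877561]
```

View pics/w1.png

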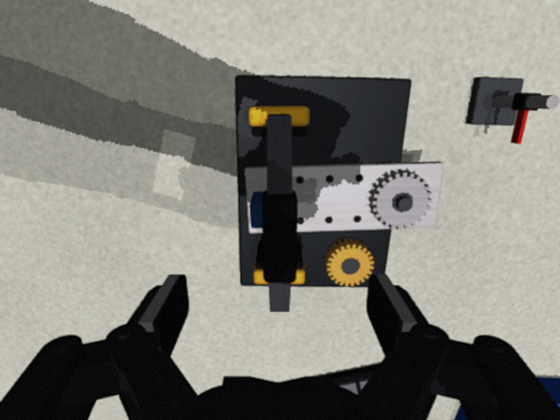

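The wrist view shows the arch pad at (281,235), centred between the open fingers and square to them. Descend and grip.

Request:
drive_tool(
  rows=[
    {"delta_pos": [0, 0.0005, 0.03], "roll": 0, "hand": 0.085},
    {"delta_pos": [0, 0.0005, 0.05], "roll": 0, "hand": 0.085},
    {"delta_pos": [0, 0.0005, 0.0593], "roll": 0, "hand": 0.06},
    {"delta_pos": [0, 0.0005, 0.0593], "roll": 0, "hand": 0.04},
    {"delta_pos": [0, 0.0005, 0.0593], "roll": 0, "hand": 0.03},
    {"delta_pos": [0, 0.0005, 0.0593], "roll": 0, "hand": 0.01},
    {"delta_pos": [0, 0.0005, 0.0593], "roll": 0, "hand": 0.01},
    {"delta_pos": [0, 0.0005, 0.0593], "roll": 0, "hand": 0.01},
    {"delta_pos": [0, 0.0005, 0.0593], "roll": 0, "hand": 0.01},
    {"delta_pos": [0, 0.0005, 0.0593], "roll": 0, "hand": 0.01},
    {"delta_pos": [0, 0.0005, 0.0593], "roll": 0, "hand": 0.01},
    {"delta_pos": [0, 0.0005, 0.0593], "roll": 0, "hand": 0.01},
  ],
  grip_force=40,
)

```text
time: 2.48
position: [467.7, -158.5, 173.3]
orientation: [3.14, 0.001, 1.47]
force: [-1.3, -0.0, 6.7]
width: 0.243
```

Request:
drive_tool(
  rows=[
    {"delta_pos": [0, 0, -0.005], "roll": 0, "hand": 0.01},
    {"delta_pos": [0, 0, -0.015], "roll": 0, "hand": 0.01},
    {"delta_pos": [0, 0, -0.03], "roll": 0, "hand": 0.01},
    {"delta_pos": [0, 0, -0.05], "roll": 0, "hand": 0.01},
    {"delta_pos": [0, 0, -0.075], "roll": 0, "hand": 0.01},
    {"delta_pos": [0, 0, -0.1], "roll": 0, "hand": 0.01},
    {"delta_pos": [0, 0, -0.12], "roll": 0, "hand": 0.01},
    {"delta_pos": [0, 0, -0.14], "roll": 0, "hand": 0.01},
    {"delta_pos": [0, 0, -0.15], "roll": 0, "hand": 0.01},
    {"delta_pos": [0, 0, -0.15], "roll": 0, "hand": 0.01},
  ],
)

```text
time: 3.32
position: [467.6, -158.3, 324.5]
orientation: [3.138, 0.001, 1.47]
force: [0.4, -0.6, -2.4]
width: 0.245
```

```bash
cat > m2.py <<'E'
from h import *
np.set_printoptions(precision=1,suppress=True,linewidth=150)
import math
to([500,180.3,323],84.2+91.5)
im=get_image('top');px=im['pixels'];np.save('top1.npy',im,allow_pickle=True);cv2.imwrite('pics/top1.png',px)
im0=np.load('top0.npy',allow_pickle=True).item();P=cloud(im0);Z=np.where(im0['range_z']>0,P[...,2],-99)
# rail: rows centroid per column
pts=[]
for u in range(158,242):
    v=np.where((Z[225:250,u]>150)&(Z[225:250,u]<175))[0]+225
    if len(v): pts.append((u,v.mean()))
q=onplane(im0,pts,163)[:,:2]
f=np.polyfit(q[:,1],q[:,0],1);r=q[:,0]-np.polyval(f,q[:,1]);f=np.polyfit(q[abs(r)<2,1],q[abs(r)<2,0],1)
print('rail yaw',-math.degrees(math.atan(f[0])),'x at y=180',np.polyval(f,180),'n',len(q),abs(r).max())
m=np.zeros(Z.shape,bool);m[220:260,130:270]=1;m&=(Z>150)&(Z<185);v,u=np.where(m);e=onplane(im0,np.c_[u,v],165);print('rail y range',e[:,1].min(),e[:,1].max())
# base discs of posts
for a,b in((135,170),(232,265)):
    m=(px[...,:].max(2)<110);m[:225]=0;m[258:]=0;m[:,:a]=0;m[:,b:]=0;v,u=np.where(m);print(onplane(im,[[u.min(),240],[u.max(),240]],3)[:,:2])
E
python3 m2.py
```

```text
t 3.32 delta_m [ 0.3 -0.   0. ] roll -1.5966 F [ 0.4 -0.6 -2.4] w 0.245 pos [ 467.6 -158.3  324.5] rpy [179.8   0.1  84.2]
rail yaw -4.312484267422747 x at y=180 500.92286355067733 n 84 0.8773682562593308
rail y range 52.48405599388332 304.89727298586456
[[510.8 346.6]
 [508.5 263.7]]
[[504.1  99.8]
 [502.2  26.8]]
```

View pics/top1.png

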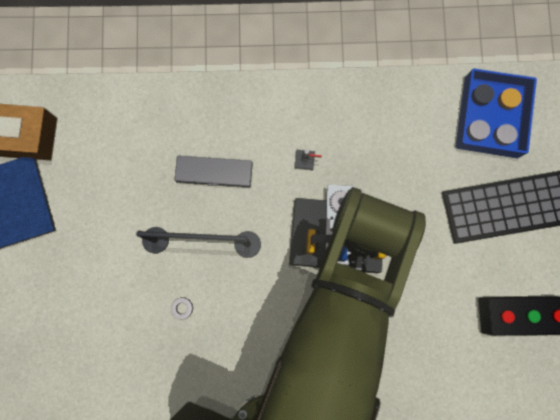

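Rail axis measured: yaw −4.3°, mid ≈ (500.9, 179). The arch is held, with the arm now over the granite. Carry it across, turning 91.5°.

Request:
drive_tool(
  rows=[
    {"delta_pos": [0.01, 0, 0], "roll": -0.05, "hand": 0.01},
    {"delta_pos": [0.03, 0, 0], "roll": -0.13, "hand": 0.01},
    {"delta_pos": [0.055, 0, 0], "roll": -0.23, "hand": 0.01},
    {"delta_pos": [0.08, 0, 0], "roll": -0.34, "hand": 0.01},
    {"delta_pos": [0.105, 0, 0], "roll": -0.45, "hand": 0.01},
    {"delta_pos": [0.13, 0, 0], "roll": -0.56, "hand": 0.01},
    {"delta_pos": [0.155, 0, 0], "roll": -0.67, "hand": 0.01},
    {"delta_pos": [0.18, 0, 0], "roll": -0.78, "hand": 0.01},
    {"delta_pos": [0.205, 0, 0], "roll": -0.89, "hand": 0.01},
    {"delta_pos": [0.23, -0.001, 0], "roll": -1.0, "hand": 0.01},
    {"delta_pos": [0.255, -0.001, 0], "roll": -1.11, "hand": 0.01},
    {"delta_pos": [0.28, -0.001, 0], "roll": -1.22, "hand": 0.01},
    {"delta_pos": [0.3, -0.001, 0], "roll": -1.33, "hand": 0.01},
    {"delta_pos": [0.318, -0.0015, 0], "roll": -1.43, "hand": 0.01},
    {"delta_pos": [0.33, -0.0015, 0], "roll": -1.52, "hand": 0.01},
    {"delta_pos": [0.337, -0.0015, 0], "roll": -1.57, "hand": 0.01},
    {"delta_pos": [0.339, -0.0015, 0], "roll": -1.597, "hand": 0.01},
    {"delta_pos": [0.339, -0.0015, 0], "roll": -1.597, "hand": 0.01},
    {"delta_pos": [0.339, -0.0015, 0], "roll": -1.597, "hand": 0.01},
  ],
)

```text
time: 4.95
position: [499.8, 178.9, 321.3]
orientation: [-3.141, -0.001, 3.065]
force: [-0.8, 0.3, -1.5]
width: 0.246
```

```bash
python3 - <<'E'
from h import *
to([500.3,179,170],175.7)
s=get_state();im=get_image('wrist');im2=get_image('side')
np.save('w2.npy',im,allow_pickle=True);np.save('s2.npy',im2,allow_pickle=True)
c=np.vstack([cv2.resize(im['pixels'],(400,300)),cv2.resize(im2['pixels'],(400,300))]);cv2.imwrite('pics/c2.png',c)
P=cloud(im,s);ok=im['range_z']>0
m=ok&(P[...,2]>152)&(P[...,2]<176)&(abs(P[...,0]-500)<25)&(abs(P[...,1]-179)<125)
p=P[m];print(len(p),p[:,1].min(),p[:,1].max())
if len(p)>20:
    f=np.polyfit(p[:,1],p[:,0],1);r=p[:,0]-np.polyval(f,p[:,1]);k=abs(r)<8;f=np.polyfit(p[k,1],p[k,0],1);print('rail',np.degrees(np.arctan(-f[0])),np.polyval(f,179))
E
```

```text
t 4.95 delta_m [-0.0006  0.0003  0.1513] roll -0.0015 F [-0.8  0.3 -1.5] w 0.246 pos [499.8 178.9 321.3] rpy [-1.7997e+02 -6.0000e-02  1.7561e+02]
2709 54.08955268452172 303.70052037413177
rail -4.302829646445424 499.33772817688856
```

View pics/c2.png

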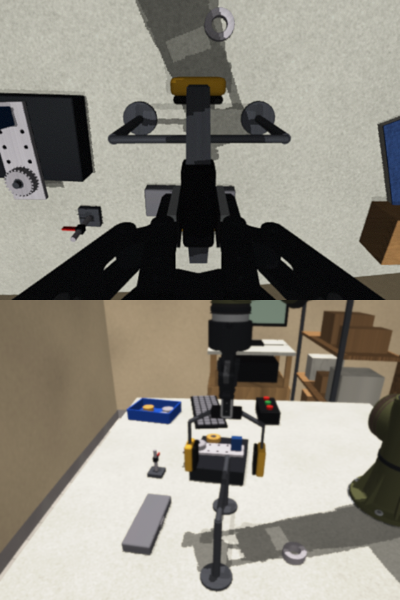

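The arch hangs square across the bar (wrist view: bar at row ~138, band crossing at col ~200). Lower it.

Request:
drive_tool(
  rows=[
    {"delta_pos": [0, 0, 0.01], "roll": 0, "hand": 0.01},
    {"delta_pos": [0, 0, 0.025], "roll": 0, "hand": 0.01},
    {"delta_pos": [0, 0, 0.045], "roll": 0, "hand": 0.01},
    {"delta_pos": [0, 0, 0.065], "roll": 0, "hand": 0.01},
    {"delta_pos": [0, 0, 0.085], "roll": 0, "hand": 0.01},
    {"delta_pos": [0, 0, 0.105], "roll": 0, "hand": 0.01},
    {"delta_pos": [0, 0, 0.122], "roll": 0, "hand": 0.01},
    {"delta_pos": [0, 0, 0.134], "roll": 0, "hand": 0.01},
    {"delta_pos": [0, 0, 0.14], "roll": 0, "hand": 0.01},
    {"delta_pos": [0, 0, 0.143], "roll": 0, "hand": 0.01},
    {"delta_pos": [0, 0, 0.145], "roll": 0, "hand": 0.01},
    {"delta_pos": [0, 0, 0.147], "roll": 0, "hand": 0.01},
    {"delta_pos": [0, 0, 0.147], "roll": 0, "hand": 0.01},
    {"delta_pos": [0, 0, 0.147], "roll": 0, "hand": 0.01},
  ],
)

```text
time: 6.22
position: [500.1, 179.3, 175.4]
orientation: [3.141, 0.001, 3.067]
force: [0.7, 0.3, -1.9]
width: 0.251
```

Request:
drive_tool(
  rows=[
    {"delta_pos": [0, 0, 0.001], "roll": 0, "hand": 0.01},
    {"delta_pos": [0, 0, 0.002], "roll": 0, "hand": 0.01},
    {"delta_pos": [0, 0, 0.003], "roll": 0, "hand": 0.01},
    {"delta_pos": [0, 0, 0.0035], "roll": 0, "hand": 0.01},
    {"delta_pos": [0, 0, 0.0035], "roll": 0, "hand": 0.01},
    {"delta_pos": [0, 0, 0.0035], "roll": 0, "hand": 0.01},
  ],
)

```text
time: 6.72
position: [499.9, 179.2, 171.5]
orientation: [-3.142, -0.0, 3.067]
force: [-0.3, -0.6, -1.4]
width: 0.247
```

Request:
drive_tool(
  rows=[
    {"delta_pos": [0, 0, 0.0007], "roll": 0, "hand": 0.01},
    {"delta_pos": [0, 0, 0.0014], "roll": 0, "hand": 0.01},
    {"delta_pos": [0, 0, 0.0015], "roll": 0, "hand": 0.01},
    {"delta_pos": [0, 0, 0.0015], "roll": 0, "hand": 0.01},
  ],
)

```text
time: 7.05
position: [500.1, 179.3, 171.1]
orientation: [3.141, 0.001, 3.067]
force: [-5.5, -0.9, 10.7]
width: 0.25
```

Contact with the bar; ease off and open.

Request:
drive_tool(
  rows=[
    {"delta_pos": [0, 0, -0.0005], "roll": 0, "hand": 0.022},
    {"delta_pos": [0, 0, -0.0005], "roll": 0, "hand": 0.028},
    {"delta_pos": [0, 0, -0.0005], "roll": 0, "hand": 0.04},
    {"delta_pos": [0, 0, -0.0005], "roll": 0, "hand": 0.06},
    {"delta_pos": [0, 0, -0.0005], "roll": 0, "hand": 0.06},
    {"delta_pos": [0, 0, -0.0005], "roll": 0, "hand": 0.06},
    {"delta_pos": [0, 0, -0.01], "roll": 0, "hand": 0.06},
    {"delta_pos": [0, 0, -0.03], "roll": 0, "hand": 0.06},
    {"delta_pos": [0, 0, -0.06], "roll": 0, "hand": 0.06},
    {"delta_pos": [0, 0, -0.09], "roll": 0, "hand": 0.06},
    {"delta_pos": [0, 0, -0.1], "roll": 0, "hand": 0.06},
    {"delta_pos": [0, 0, -0.1], "roll": 0, "hand": 0.06},
  ],
)

```text
time: 8.05
position: [500.7, 179.5, 273.4]
orientation: [3.14, 0.005, 3.067]
force: [0.8, -0.3, -0.4]
width: 0.705
```

```bash
python3 - <<'E'
from h import *
s=get_state();to([500,-175,270],175.7)
im=get_image('side');im2=get_image('wrist')
c=np.hstack([im['pixels'][130:420,150:450],cv2.resize(im2['pixels'],(387,290))]);cv2.imwrite('pics/c3.png',c)
P=cloud(im2,s);m=(im2['range_z']>0)&(P[...,2]>181)&(P[...,2]<196)
m=cv2.morphologyEx(m.astype(np.uint8),cv2.MORPH_OPEN,np.ones((3,3)))>0
k,l,st,c=cv2.connectedComponentsWithStats(m.astype(np.uint8))
for i in range(1,k):
    if st[i,4]>200:
        print(cv2.minAreaRect(P[l==i][:,:2].astype(np.float32)),np.median(P[l==i],0),st[i])
# granite / plate from clean top view 
E
```

```text
t 8.05 delta_m [-0.0258 -0.3535  0.0029] roll 0.0003 F [ 0.8 -0.3 -0.4] w 0.705 pos [500.7 179.5 273.4] rpy [179.89   0.29 175.72]
((499.06005859375, 179.198486328125), (21.990690231323242, 61.06782531738281), 85.38211059570312) [496.52428887 179.36634392 190.7578443 ] [ 263  176   30   79 2183]
```

View pics/c3.png

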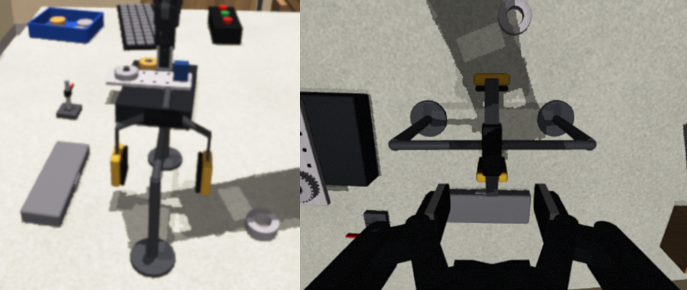

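Ear defenders hang with one cup each side, released, pad at (499,179) z≈191 top. Now measure plate, granite and pointer from the clear top view.

```bash
cat > m3.py <<'E'
from h import *
np.set_printoptions(precision=1,suppress=True,linewidth=150)
def line(p,ax):  # fit p[ax] = a*p[1-ax]+b robustly; return
    k=np.ones(len(p),bool)
    for _ in range(4):
        f=np.polyfit(p[k,1-ax],p[k,ax],1);r=abs(p[:,ax]-np.polyval(f,p[:,1-ax]));k=r<max(1.5,1.5*np.median(r))
    return f
def edges(im,st,W,mk,z,name,win):
    """W: boolean mask; boundary contour projected on plane z; sides separated by window"""
    c=max(cv2.findContours(W.astype(np.uint8),cv2.RETR_EXTERNAL,cv2.CHAIN_APPROX_NONE)[0],key=cv2.contourArea)[:,0]
    return onplane(im,c,z,st)[:,:2]
def run(im,st=None):
    px=im['pixels'];P=cloud(im,st);Z=np.where(im['range_z']>0,P[...,2],-99)
    near=lambda x0,x1,y0,y1:(P[...,0]>x0)&(P[...,0]<x1)&(P[...,1]>y0)&(P[...,1]<y1)
    mn=px.min(2);hsv=cv2.cvtColor(px,cv2.COLOR_BGR2HSV)
    pl=near(420,660,-225,-130)&(Z>48)&(mn>95)&(hsv[...,1]<70)
    pl=cv2.morphologyEx(pl.astype(np.uint8),cv2.MORPH_CLOSE,np.ones((5,5)))
    e=edges(im,st,pl,None,60,'',None);r=cv2.minAreaRect(e.astype(np.float32));print('plate rect',np.array(r[0]),np.array(r[1]),r[2])
    L=e[(e[:,0]>480)&(e[:,0]<590)]
    for s in(1,-1):
        q=L[(L[:,1]+176)*s>0];f=line(q,1);print('plate side',s,'yaw',np.degrees(np.arctan(f[0])),'y at 550',np.polyval(f,550),len(q))
    q=e[(e[:,0]>615)&(abs(e[:,1]+180)<25)];f=line(q,0);print('front x at y=-180',np.polyval(f,-180),'yaw',-np.degrees(np.arctan(f[0])),len(q))
    g=near(380,660,-330,-30)&(Z>25);g=cv2.morphologyEx(g.astype(np.uint8),cv2.MORPH_OPEN,np.ones((3,3)));e=edges(im,st,g,None,50,'',None)
    for nm,ax,sel in(('rear',0,(e[:,0]<470)&(abs(e[:,1]+170)<95)),('left',1,(e[:,1]>-90)&(abs(e[:,0]-515)<55)),('right',1,(e[:,1]<-250)&(abs(e[:,0]-510)<55)),('front',0,(e[:,0]>570)&(e[:,0]<640)&(((e[:,1]>-130)&(e[:,1]<-80))|((e[:,1]<-235)&(e[:,1]>-270))))):
        q=e[sel]
        if len(q)>5: f=line(q,ax);print('granite',nm,'yaw',np.degrees(np.arctan(f[0]))*(1 if ax else -1),'at',np.polyval(f,[-170,515][ax]),len(q))
    red=((hsv[...,0]<10)|(hsv[...,0]>170))&(hsv[...,1]>100)&near(660,760,-160,-80)
    v,u=np.where(red);q=onplane(im,np.c_[u,v],55,st)
    if len(q)>3:
        f=np.linalg.svd(q[:,:2]-q[:,:2].mean(0))[2][0];i=np.argsort(q[:,1])[:max(3,len(q)//10)]
        print('red n',len(q),'tip',q[i].mean(0),'ymin',q[:,1].min(),'dir',f,'depth z',np.median(Z[red]))
    bl=(hsv[...,0]>100)&(hsv[...,0]<130)&(hsv[...,1]>110)&near(400,510,-220,-130)
    bl=bl&(Z>98)
    v,u=np.where(bl)
    if len(u)>5:r=cv2.minAreaRect(onplane(im,np.c_[u,v],105,st)[:,:2].astype(np.float32));print('blue top',np.array(r[0]),np.array(r[1]),r[2])
if __name__=='__main__':
    run(get_image('top'))
E
python3 m3.py
```

```text
plate rect [ 531.1 -176.4] [ 75.2 201. ] 85.59680938720703
plate side 1 yaw -4.308827901981827 y at 550 -141.12440575309088 44
plate side -1 yaw -2.9823967618589227 y at 550 -211.42536035718362 45
front x at y=-180 630.4775869424963 yaw -5.547211572211421 19
granite rear yaw -6.785880575433259 at 421.6442193703246 78
granite left yaw -6.860676001538729 at -54.683343222521984 48
granite right yaw -7.146925174505102 at -285.5269260311607 44
granite front yaw -6.862439367883642 at 590.5791838272291 33
red n 28 tip [ 711.3 -132.5   55. ] ymin -133.34057358230254 dir [-0.1 -1. ] depth z 57.65030546480989
blue top [ 457.8 -168.3] [19.1 31.2] 87.28092193603516
```

Request:
drive_tool(
  rows=[
    {"delta_pos": [-0.035, -0.343, 0], "roll": 1.597, "hand": 0.06},
    {"delta_pos": [-0.035, -0.343, 0], "roll": 1.597, "hand": 0.06},
    {"delta_pos": [-0.035, -0.343, 0], "roll": 1.597, "hand": 0.06},
    {"delta_pos": [-0.035, -0.343, 0], "roll": 1.597, "hand": 0.06},
    {"delta_pos": [-0.035, -0.343, 0], "roll": 1.597, "hand": 0.06},
    {"delta_pos": [-0.035, -0.343, 0], "roll": 1.597, "hand": 0.06},
    {"delta_pos": [-0.035, -0.343, 0], "roll": 1.597, "hand": 0.06},
    {"delta_pos": [-0.035, -0.343, 0], "roll": 1.597, "hand": 0.06},
    {"delta_pos": [-0.035, -0.343, 0], "roll": 1.597, "hand": 0.06},
    {"delta_pos": [-0.035, -0.343, 0], "roll": 1.597, "hand": 0.06},
    {"delta_pos": [-0.035, -0.343, 0], "roll": 1.597, "hand": 0.06},
    {"delta_pos": [-0.035, -0.343, 0], "roll": 1.597, "hand": 0.06},
    {"delta_pos": [-0.035, -0.343, 0], "roll": 1.597, "hand": 0.06},
    {"delta_pos": [-0.035, -0.343, 0], "roll": 1.597, "hand": 0.06},
    {"delta_pos": [-0.035, -0.343, 0], "roll": 1.597, "hand": 0.06},
    {"delta_pos": [-0.035, -0.343, 0], "roll": 1.597, "hand": 0.06},
    {"delta_pos": [-0.035, -0.343, 0], "roll": 1.597, "hand": 0.06},
  ],
)

```text
time: 9.62
position: [509.2, -165.3, 269.6]
orientation: [-3.141, -0.0, 1.472]
force: [0.1, 0.9, -0.2]
width: 0.706
```

```bash
python3 - <<'E'
from h import *; from m3 import run
s=get_state();im=get_image('wrist');np.save('w3.npy',[im,s],allow_pickle=True);cv2.imwrite('pics/w3.png',im['pixels']);print(s['position'],s['orientation'],s['time']);run(im,s)
E
```

```text
[ 509.2 -165.3  269.6] [-3.1 -0.   1.5] 9.6167
plate rect [ 531.7 -179.9] [ 75.7 199.7] 86.75578308105469
plate side 1 yaw 1.780282844004903 y at 550 -145.59942778257476 155
plate side -1 yaw -4.868680464134364 y at 550 -212.71551423111177 149
front x at y=-180 630.6762674061873 yaw -4.155829590818845 42
granite rear yaw -6.6835464103418705 at 422.11917875857307 160
granite left yaw -6.941570371818914 at -56.48608562741469 106
granite right yaw -5.885142550600401 at -556.1945188329706 70
granite front yaw -6.571337566984759 at 591.060191818778 72
red n 240 tip [ 710.6 -134.4   55. ] ymin -136.3214989085291 dir [-0.1 -1. ] depth z 59.288066336839194
blue top [ 301.2 -308.3] [320.3 381.5] 86.40471649169922
```

View pics/w3.png

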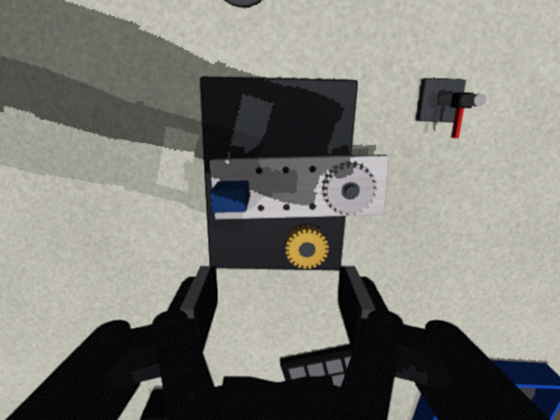

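The wrist view shows the plate (210–387, 155–219), blue block (229,196), pointer red tip (457,137), spare gear (306,249). Refine the plate's edges per column/row.

```bash
python3 - <<'E'
from h import *
from m3 import line
np.set_printoptions(precision=2,suppress=True)
im,s=np.load('w3.npy',allow_pickle=True);g=cv2.GaussianBlur(im['pixels'],(3,3),0).astype(float);gr=g.min(2)
def sub(arr,o): 
    d=np.diff(arr);i=np.argmax(abs(d));return o+i+.5,abs(d[i])
# -y edge, columns 255..375
p=[(u,*sub(gr[205:228,u],205)) for u in range(255,380)];p=np.array([(a,b) for a,b,c in p if c>20]);q=onplane(im,p,60,s);f=line(q,1);print('-y edge yaw',np.degrees(np.arctan(f[0])),'y@550',np.polyval(f,550),len(p))
p=[(u,*sub(gr[148:166,u],148)) for u in list(range(225,250))+list(range(300,380))];p=np.array([(a,b) for a,b,c in p if c>20])
for z in(50,60):
    q=onplane(im,p,z,s);f=line(q,1);print('+y edge z',z,'yaw',np.degrees(np.arctan(f[0])),'y@550',np.polyval(f,550),len(p))
p=[(sub(gr[v,375:400],375)[0],v) for v in range(162,208)];
for z in(55,60):
    q=onplane(im,p,z,s);f=line(q,0);print('front yaw',-np.degrees(np.arctan(f[0])),'x@-180',np.polyval(f,-180),np.polyval(f,-182))
# blue block
hsv=cv2.cvtColor(im['pixels'],cv2.COLOR_BGR2HSV);b=(hsv[...,0]>100)&(hsv[...,0]<130)&(hsv[...,1]>110);b[:175]=0;b[218:]=0;b[:,:200]=0;b[:,260:]=0
P=cloud(im,s);m=b&(P[...,2]>100)&(P[...,2]<110);v,u=np.where(m);r=cv2.minAreaRect(onplane(im,np.c_[u,v],105,s)[:,:2].astype(np.float32));print('blue',r)
red=((hsv[...,0]<10)|(hsv[...,0]>170))&(hsv[...,1]>100);red[:95]=0;red[145:]=0
v,u=np.where(red);print('red rows',v.min(),v.max(),[ (a,u[v==a].min(),u[v==a].max(),round(float(np.median(P[a,u[v==a],2])),1)) for a in range(v.min(),v.max()+1,5)])
k=v>v.max()-4;print(onplane(im,[[u[k].mean(),v.max()]],55,s))
E
```

```text
-y edge yaw -3.9666692108568156 y@550 -212.5701002420448 91
+y edge z 50 yaw -4.384152470467631 y@550 -143.95717836497883 93
+y edge z 60 yaw -4.3841524704676225 y@550 -142.3434484153346 93
front yaw -3.896588568074349 x@-180 632.4512362014918 632.3150095144929
front yaw -3.8965885680744425 x@-180 630.741306049118 630.605079362119
blue ((457.56085205078125, -170.1505126953125), (24.03465461730957, 36.46233367919922), 86.61666107177734)Traceback (most recent call last):
  File "<stdin>", line 19, in <module>
    return umr_minimum(a, axis, None, out, keepdims, initial, where)
ValueError: zero-size array to reduction operation minimum which has no identity
```

Plate yaw −4°, granite −6.8°, block at (457.6,−170.5), front at ≈(631.5,−182), tip ≈(711,−134): about 73.5 mm to go. Move above the block.

Request:
drive_tool(
  rows=[
    {"delta_pos": [-0.01, -0.051, 0], "roll": 1.541, "hand": 0.06},
    {"delta_pos": [-0.01, -0.051, 0.0], "roll": 1.541, "hand": 0.06},
    {"delta_pos": [-0.01, -0.051, 0.02], "roll": 1.541, "hand": 0.06},
    {"delta_pos": [-0.01, -0.051, 0.04], "roll": 1.541, "hand": 0.06},
    {"delta_pos": [-0.01, -0.051, 0.06], "roll": 1.541, "hand": 0.06},
    {"delta_pos": [-0.01, -0.051, 0.08], "roll": 1.541, "hand": 0.06},
    {"delta_pos": [-0.01, -0.051, 0.1], "roll": 1.541, "hand": 0.06},
    {"delta_pos": [-0.01, -0.051, 0.12], "roll": 1.541, "hand": 0.06},
    {"delta_pos": [-0.01, -0.051, 0.12], "roll": 1.541, "hand": 0.06},
    {"delta_pos": [-0.01, -0.051, 0.12], "roll": 1.541, "hand": 0.06},
    {"delta_pos": [-0.01, -0.051, 0.12], "roll": 1.541, "hand": 0.06},
    {"delta_pos": [-0.01, -0.051, 0.12], "roll": 1.541, "hand": 0.06},
    {"delta_pos": [-0.01, -0.051, 0.12], "roll": 1.541, "hand": 0.06},
    {"delta_pos": [-0.01, -0.051, 0.12], "roll": 1.541, "hand": 0.06},
    {"delta_pos": [-0.01, -0.051, 0.12], "roll": 1.541, "hand": 0.06},
    {"delta_pos": [-0.01, -0.051, 0.12], "roll": 1.541, "hand": 0.06},
  ],
)

```text
time: 11.0
position: [457.5, -170.2, 150.0]
orientation: [3.142, 0.0, -0.069]
force: [-0.1, -0.1, -0.8]
width: 0.701
```

```bash
python3 - <<'E'
from h import *
to([457.6,-170.5,67],-4)
s=get_state();im=get_image('wrist');P=cloud(im,s);hsv=cv2.cvtColor(im['pixels'],cv2.COLOR_BGR2HSV)
m=(hsv[...,0]>100)&(hsv[...,0]<130)&(hsv[...,1]>90)&(P[...,2]>98)&(P[...,2]<112);m=cv2.morphologyEx(m.astype(np.uint8),cv2.MORPH_OPEN,np.ones((3,3)))
v,u=np.where(m);print(len(u),u.min(),u.max(),v.min(),v.max());print(cv2.minAreaRect(onplane(im,np.c_[u,v],105,s)[:,:2].astype(np.float32)))
cv2.imwrite('pics/w4.png',im['pixels'])
E
```

```text
t 11.0 delta_m [0.0002 0.0003 0.083 ] roll 0.0011 F [-0.1 -0.1 -0.8] w 0.701 pos [ 457.5 -170.2  150. ] rpy [180.     0.    -3.94]
1869 260 296 210 262
((458.72283935546875, -171.3777313232422), (23.485963821411133, 36.30708694458008), 86.05487823486328)
```

Request:
drive_tool(
  rows=[
    {"delta_pos": [0.001, 0.0008, 0.03], "roll": 0, "hand": 0.06},
    {"delta_pos": [0.001, 0.0008, 0.06], "roll": 0, "hand": 0.06},
    {"delta_pos": [0.001, 0.0008, 0.078], "roll": 0, "hand": 0.06},
    {"delta_pos": [0.001, 0.0008, 0.082], "roll": 0, "hand": 0.06},
    {"delta_pos": [0.001, 0.0008, 0.083], "roll": 0, "hand": 0.045},
    {"delta_pos": [0.001, 0.0008, 0.083], "roll": 0, "hand": 0.035},
    {"delta_pos": [0.001, 0.0008, 0.083], "roll": 0, "hand": 0.028},
    {"delta_pos": [0.001, 0.0008, 0.083], "roll": 0, "hand": 0.01},
    {"delta_pos": [0.001, 0.0008, 0.083], "roll": 0, "hand": 0.01},
    {"delta_pos": [0.001, 0.0008, 0.083], "roll": 0, "hand": 0.01},
    {"delta_pos": [0.001, 0.0008, 0.083], "roll": 0, "hand": 0.01},
    {"delta_pos": [0.001, 0.0008, 0.083], "roll": 0, "hand": 0.01},
    {"delta_pos": [0.001, 0.0008, 0.083], "roll": 0, "hand": 0.01},
  ],
  grip_force=80,
)

```text
time: 12.13
position: [459.2, -171.4, 68.5]
orientation: [3.141, -0.002, -0.071]
force: [-0.5, 1.0, 6.2]
width: 0.271
```

Gripped with ~6 N downward preload. Slide 60 mm along the plate's axis, then check.

Request:
drive_tool(
  rows=[
    {"delta_pos": [0.001, 0, 0], "roll": 0, "hand": 0.01},
    {"delta_pos": [0.003, 0, 0], "roll": 0, "hand": 0.01},
    {"delta_pos": [0.006, 0, 0], "roll": 0, "hand": 0.01},
    {"delta_pos": [0.01, 0, 0], "roll": 0, "hand": 0.01},
    {"delta_pos": [0.014, 0, 0], "roll": 0, "hand": 0.01},
    {"delta_pos": [0.018, 0, 0], "roll": 0, "hand": 0.01},
    {"delta_pos": [0.022, 0, 0], "roll": 0, "hand": 0.01},
    {"delta_pos": [0.026, 0, 0], "roll": 0, "hand": 0.01},
    {"delta_pos": [0.03, 0, 0], "roll": 0, "hand": 0.01},
    {"delta_pos": [0.034, 0, 0], "roll": 0, "hand": 0.01},
    {"delta_pos": [0.038, 0, 0], "roll": 0, "hand": 0.01},
    {"delta_pos": [0.042, 0, 0], "roll": 0, "hand": 0.01},
    {"delta_pos": [0.046, 0, 0], "roll": 0, "hand": 0.01},
    {"delta_pos": [0.05, 0, 0], "roll": 0, "hand": 0.01},
    {"delta_pos": [0.054, 0, 0], "roll": 0, "hand": 0.01},
    {"delta_pos": [0.057, 0, 0], "roll": 0, "hand": 0.01},
    {"delta_pos": [0.059, 0, 0], "roll": 0, "hand": 0.01},
    {"delta_pos": [0.06, 0, 0], "roll": 0, "hand": 0.01},
    {"delta_pos": [0.06, 0, 0], "roll": 0, "hand": 0.01},
    {"delta_pos": [0.06, 0, 0], "roll": 0, "hand": 0.01},
  ],
)

```text
time: 13.8
position: [518.9, -175.6, 68.5]
orientation: [3.141, -0.002, -0.071]
force: [-2.2, -0.4, 5.4]
width: 0.273
```

```bash
python3 - <<'E'
from h import *
to([530,-176,68],-4)
a=get_image('top');b=get_image('side');np.save('e1.npy',[a,b],allow_pickle=True)
c=np.hstack([cv2.resize(a['pixels'][130:280,270:400],(400,462),interpolation=2),cv2.resize(b['pixels'][160:275,190:290],(400,462),interpolation=2)]);cv2.imwrite('pics/c5.png',c)
E
```

```text
t 13.8 delta_m [ 0.0111 -0.0004  0.0005] roll -0.0012 F [-2.2 -0.4  5.4] w 0.273 pos [ 518.9 -175.6   68.5] rpy [ 1.7996e+02 -1.2000e-01 -4.0700e+00]
```

View pics/c5.png

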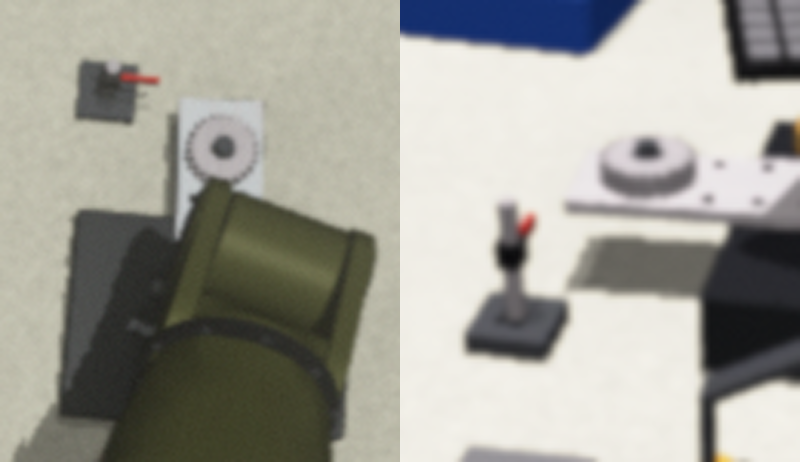

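Both views show the front edge just short of the blade (top crop: edge y≈100, tip (160,80)). Measure the remaining gap.

```bash
cat > m5.py <<'E'
from h import *
from m3 import line
np.set_printoptions(precision=2,suppress=True)
def gap(im,yaw=-6.8):
    px=cv2.GaussianBlur(im['pixels'],(3,3),0);gr=px.min(2).astype(float);hsv=cv2.cvtColor(im['pixels'],cv2.COLOR_BGR2HSV)
    P=cloud(im)
    ex=np.array([np.cos(np.radians(yaw)),np.sin(np.radians(yaw))]);ey=np.array([-ex[1],ex[0]])
    red=((hsv[...,0]<12)|(hsv[...,0]>168))&(hsv[...,1]>80)
    red[:145]=0;red[170:]=0;red[:,:295]=0;red[:,335:]=0
    v,u=np.where(red);w=hsv[...,1][red].astype(float)
    q=onplane(im,np.c_[u,v],55)[:,:2];tail=np.average(q,axis=0,weights=w);tx=(q@ex);ty=(q@ey)
    end=ty<ty.min()+12;print('blade: ex centre',np.average(tx,weights=w),'end part',np.average(tx[end],weights=w[end]),'tip ey',ty.min(),len(q),'u',u.min(),u.max())
    # front edge: brightest step per column in the plate
    Lu=[]
    for uu in range(331,354):
        col=gr[150:180,uu];d=np.diff(col);i=int(np.argmax(d[3:-3]))+3
        a,b,c=d[i-1],d[i],d[i+1];o=.5*(a-c)/(a-2*b+c) if a-2*b+c else 0
        Lu.append((uu,150.5+i+o,b))
    Lu=np.array(Lu);q=onplane(im,Lu[:,:2],60)[:,:2];f=line(q,0);mid=None
    print('step rows',Lu[::4,1],Lu[::4,2]);print('front yaw',-np.degrees(np.arctan(f[0])))
    return ex,ey,f
if __name__=='__main__':
    im=get_image('top')
    ex,ey,f=gap(im);s=get_state()
    # front-mid y from tcp: block centre ahead 175 along plate
    y=s['position'][1]+175*np.sin(s['orientation'][2]);p=np.array([np.polyval(f,y),y]);print('front mid',p,'ex',p@ex,'ey',p@ey, 'from tcp', s['position'][0]+175*np.cos(s['orientation'][2]))
E
python3 m5.py
python3 - <<'E'
from h import *
a,b=np.load('e1.npy',allow_pickle=True)
P=cloud(b);px=b['pixels'];hsv=cv2.cvtColor(px,cv2.COLOR_BGR2HSV);Z=P[...,2]
m=(Z>50)&(Z<66)&(px.min(2)>100)&(P[...,0]>590)&(P[...,1]<-120)&(P[...,1]>-240);v,u=np.where(m)
r=cv2.minAreaRect(P[m][:,:2].astype(np.float32));print('side plate max',r,len(u))
red=((hsv[...,0]<10)|(hsv[...,0]>170))&(hsv[...,1]>100);red[:180]=0;red[250:]=0;red[:,:200]=0;red[:,240:]=0
v,u=np.where(red);print(np.c_[u,v].min(0),np.c_[u,v].max(0));print(onplane(b,np.c_[u,v],55)[:,:2].mean(0),P[red])
E
```

```text
blade: ex centre 721.4846752990395 end part 721.3453644722306 tip ey -50.84069223699245 34 u 309 321
step rows [161.25 161.62 162.17 162.36 162.55 162.46] [11. 11.  9. 14. 12. 14.]
front yaw -5.051252430641748
front mid [ 690.6  -188.07] ex 708.0117830775541 ey -104.97520338224373 from tcp 693.4225304449967
side plate max ((649.7919311523438, -169.33538818359375), (97.5857925415039, 118.64708709716797), 89.24336242675781) 494
[220 214] [222 218]
[ 711.35225623 -128.49072357] [[ 735.85479409 -237.45692356   -1.31383646]
 [ 708.72532098 -129.63282223   59.05085008]
 [ 737.51151503 -232.25425756   -1.48717652]
 [ 710.27371878 -125.28369826   58.73772278]
 [ 707.90902611 -125.25780088   58.84044597]
 [ 711.79526066 -120.89419436   58.46652671]
 [ 709.2873449  -120.2130268    58.94001715]
 [ 707.37252421 -122.11878883   57.95160774]
 [ 710.10434624 -112.85163143   60.37971975]
 [ 707.87881679 -113.31572579   60.20449151]
 [ 706.27106739  -95.63433078   67.57778242]]
```

Front-edge estimates disagree by ~2 mm (690.6 by edge, 692.5 by block+175); check with side view edge fits and averaged frames.

```bash
python3 - <<'E'
from h import *
from m3 import line
np.set_printoptions(precision=2,suppress=True,linewidth=160)
A=[get_image('side') for _ in range(6)];T=[get_image('top') for _ in range(6)];s=get_state()
av=lambda L:np.mean([i['pixels'].astype(float) for i in L],0)
b,t=A[0],T[0];sp,tp=av(A),av(T);np.save('av.npy',[b,t,sp,tp],allow_pickle=True)
ex=np.array([np.cos(np.radians(-6.8)),np.sin(np.radians(-6.8))])
def redness(p): return np.clip(p[...,2]-p[...,:2].max(2)-15,0,None)
for n,im,p,(u0,u1,v0,v1) in(('side',b,sp,(214,232,208,224)),('top',t,tp,(300,330,148,166))):
    r=redness(p)[v0:v1,u0:u1];v,u=np.mgrid[v0:v1,u0:u1];w=r.ravel();k=w>8;q=onplane(im,np.c_[u.ravel(),v.ravel()][k],55)[:,:2]
    print(n,'blade ex',np.average(q@ex,weights=w[k]),'y range',q[:,1].min(),q[:,1].max(),k.sum())
    if n=='side':print(r.astype(int))
# side: front edge rows
g=sp.sum(2)/3;print(g[196:216,222:250].astype(int))
tg=tp.sum(2)/3;print(tg[154:170,326:360:3].astype(int))
E
```

```text
Traceback (most recent call last):
ValueError: setting an array element with a sequence. The requested array has an inhomogeneous shape after 1 dimensions. The detected shape was (4,) + inhomogeneous part.
```

```bash
python3 - <<'E'
from h import *
np.set_printoptions(precision=2,suppress=True,linewidth=190)
A=[get_image('side') for _ in range(4)];T=[get_image('top') for _ in range(4)]
av=lambda L:np.mean([i['pixels'].astype(float) for i in L],0)
b,t=A[0],T[0];sp,tp=av(A),av(T)
ex=np.array([np.cos(np.radians(-6.8)),np.sin(np.radians(-6.8))])
def redness(p): return np.clip(p[...,2]-p[...,:2].max(2)-15,0,None)
for n,im,p,(u0,u1,v0,v1) in(('side',b,sp,(214,232,208,224)),('top',t,tp,(300,330,148,166))):
    r=redness(p)[v0:v1,u0:u1];v,u=np.mgrid[v0:v1,u0:u1];w=r.ravel();k=w>8;q=onplane(im,np.c_[u.ravel(),v.ravel()][k],55)[:,:2]
    print(n,'blade ex',np.average(q@ex,weights=w[k]),'y range',q[:,1].min(),q[:,1].max(),k.sum())
g=sp.sum(2)/3;print(g[196:216,224:246].astype(int))
tg=tp.sum(2)/3;print(tg[156:168,326:360:3].astype(int))
for z,c in((60,[(231.5,211)]),(60,[(237.5,197.5)])):print(onplane(b,c,z))
E
```

```text
side blade ex 721.6841502331054 y range -141.86805185459934 -117.64746806821404 24
top blade ex 721.8096444654993 y range -135.9036555550557 -105.03672648147518 44
[[235 234 234 234 234 233 233 233 233 233 233 233 232 231 231 229 222 213 208 209 214 216]
 [234 234 234 233 233 233 233 233 233 233 233 233 231 230 229 222 208 201 206 212 216 216]
 [234 234 234 234 233 233 233 233 233 234 234 233 231 231 228 215 196 195 207 215 216 216]
 [235 235 235 235 234 234 234 234 234 234 233 232 232 231 228 212 191 191 204 213 215 215]
 [235 236 236 235 234 234 233 233 233 233 232 231 232 231 227 206 178 175 190 205 211 214]
 [235 235 234 234 233 233 233 233 232 232 231 231 232 231 226 200 161 148 165 183 195 203]
 [234 234 233 233 233 233 233 233 232 232 231 231 232 231 226 198 154 127 132 146 161 176]
 [234 233 233 232 232 233 233 233 232 231 231 231 232 231 226 200 154 117 109 115 123 136]
 [234 233 233 232 232 233 232 232 232 231 231 231 232 231 227 203 157 116 102 101 102 108]
 [234 233 233 233 233 232 232 232 231 231 232 232 233 232 229 211 172 130 107 100  98  99]
 [233 233 233 233 233 232 
[... 853 characters left out ...]
8 229 229 228 227 227 225 223]]
[[180 186 179 179 176 175 177 181 183 181 186 179]
 [181 185 181 179 178 175 177 180 182 179 185 181]
 [181 182 181 180 179 177 176 182 182 177 185 182]
 [181 180 181 179 181 179 177 183 181 179 184 182]
 [180 179 180 179 182 182 178 183 178 182 183 181]
 [181 184 187 182 182 182 172 180 173 183 180 180]
 [184 193 197 191 187 187 176 180 178 187 175 181]
 [184 194 199 198 195 196 194 194 194 194 167 180]
 [181 194 200 200 198 199 200 198 200 198 164 179]
 [174 196 201 200 198 198 200 198 200 198 168 176]
 [155 195 200 200 190 190 195 198 201 198 172 174]
 [123 195 201 197 176 173 184 194 200 199 174 174]]
[[ 688.72 -143.89   60.  ]]
[[ 685.66 -214.83   60.  ]]
```

```bash
python3 - <<'E'
from h import *
im=get_image('side');ex=np.array([.9930,-.1184])
s=get_state();print(s['position'],s['time'])
d,e=rays(im,[(230.6,211),(230.7,210.5),(230.7,211.5)])
yc=s['position'][1]+175*np.sin(s['orientation'][2])+34.9
p=e+d*((yc-e[1])/d[:,1])[:,None];print('corner',p,'mid ex',p[:,:2]@ex+1.7)
# tip in the side view at y=-134.5: half-level of red end
d,e=rays(im,[(221.5,215.5)]);p=e+d*((-128-e[1])/d[:,1])[:,None];print('blade',p,p[:,:2]@ex)
E
```

```text
[ 518.85862866 -175.6306007    68.51286284] 15.0
corner [[ 692.74338925 -153.14919019   54.84161148]
 [ 692.42565319 -153.14919019   56.20454395]
 [ 692.57916938 -153.14919019   53.49447117]] mid ex [707.72704965 707.41153773 707.56397931]
blade [[ 709.80439252 -128.           55.92040488]] [719.99096178]
```

Two same-camera relative measures give ~13.5 mm, the block-based one ~11.7. Move 13 mm and re-check.

Request:
drive_tool(
  rows=[
    {"delta_pos": [0.001, 0, 0], "roll": 0, "hand": 0.01},
    {"delta_pos": [0.003, 0, 0], "roll": 0, "hand": 0.01},
    {"delta_pos": [0.0055, 0, 0], "roll": 0, "hand": 0.01},
    {"delta_pos": [0.008, 0, 0], "roll": 0, "hand": 0.01},
    {"delta_pos": [0.0105, 0, 0], "roll": 0, "hand": 0.01},
    {"delta_pos": [0.012, 0, 0], "roll": 0, "hand": 0.01},
    {"delta_pos": [0.013, 0, 0], "roll": 0, "hand": 0.01},
    {"delta_pos": [0.013, 0, 0], "roll": 0, "hand": 0.01},
    {"delta_pos": [0.013, 0, 0], "roll": 0, "hand": 0.01},
    {"delta_pos": [0.013, 0, 0], "roll": 0, "hand": 0.01},
  ],
)

```text
time: 15.83
position: [531.8, -176.6, 68.5]
orientation: [3.141, -0.002, -0.071]
force: [-2.8, -0.2, 6.1]
width: 0.27
```

```bash
python3 - <<'E'
from h import *
from m3 import line
np.set_printoptions(precision=2,suppress=True,linewidth=190)
A=[get_image('side') for _ in range(3)];T=[get_image('top') for _ in range(3)]
to([530,-176,68],-4);s=get_state()
av=lambda L:np.mean([i['pixels'].astype(float) for i in L],0)
b,t=A[0],T[0];sp,tp=av(A),av(T);ex=np.array([.9930,-.1184]);ey=np.array([.1184,.993])
y=s['position'][1]+175*np.sin(s['orientation'][2])
# side corner
g=sp.sum(2)/3;pts=[]
for v in range(208,220):
    r=g[v,215:242];d=np.diff(r);i=np.argmin(d);print(v,215.5+i,d[i].round(0),end=' | ')
print()
print(sp[206:220,212:232].mean(2).astype(int))
tg=tp.sum(2)/3;L=[]
for u in range(334,352):
    d=np.diff(tg[150:166,u]);i=np.argmax(d[1:-1])+1;a,bb,c=d[i-1:i+2];L.append((u,150.5+i+.5*(a-c)/(a-2*bb+c)))
q=onplane(t,L,60)[:,:2];f=line(q,0);m=np.array([np.polyval(f,y),y]);print('top front mid',m,'ex',m@ex,'ey',m@ey,'yaw',-np.degrees(np.arctan(f[0])),np.array(L)[:,1])
c=np.hstack([cv2.resize(tp[130:220,290:370].astype(np.uint8),(400,450),interpolation=2),cv2.resize(sp[180:240,200:253].astype(np.uint8),(400,450),interpolation=2)]);cv2.imwrite('pics/c6.png',c)
E
```

```text
t 16.13 delta_m [-0. -0.  0.] roll -0.0012 F [-2.8 -0.5  5.6] w 0.268 pos [ 531.7 -176.6   68.5] rpy [179.96  -0.11  -4.07]
208 238.5 -19.0 | 209 239.5 -11.0 | 210 225.5 -31.0 | 211 225.5 -37.0 | 212 225.5 -23.0 | 213 215.5 -23.0 | 214 215.5 -28.0 | 215 215.5 -32.0 | 216 215.5 -34.0 | 217 215.5 -33.0 | 218 215.5 -28.0 | 219 231.5 -37.0 | 
[[235 236 236 235 234 234 234 234 235 235 235 234 234 233 232 232 234 234 234 234]
 [236 236 236 235 234 234 234 235 236 235 235 234 234 233 232 232 233 233 233 233]
 [235 234 233 232 230 230 231 234 236 236 235 235 234 231 229 229 229 229 229 229]
 [234 232 227 222 219 218 220 227 234 236 236 235 233 225 215 209 208 206 207 209]
 [233 226 211 198 193 190 192 212 230 235 235 235 231 215 184 166 161 159 161 165]
 [233 219 187 160 152 148 157 195 225 232 233 233 229 212 174 147 138 135 135 137]
 [233 217 175 134 118 116 134 181 217 222 217 221 225 218 195 174 166 161 157 156]
 [234 220 179 131 107 105 125 169 200 197 181 191 215 225 221 213 208 204 199 198]
 [234 224 186 135 107 104 119 155 177 164 140 159 205 228 232 231 229 228 227 226]
 [234 226 194 140 108 104 112 135 146 128 110 145 200 228 234 234 233 233 233 233]
 [233 227 197 143 109 103 104 110 109  95 102 151 205 230 234 234 233 233 233 232]
 [233 226 196 143 110 102  98  92  83  83 118 174 217 232 234 234 234 233 232 224]
 [232 222 186 136 107 102  96  83  71  92 149 201 226 233 234 234 234 234 229 211]
 [229 208 160 114  98  96  90  74  66 107 174 218 231 233 233 233 234 233 226 200]]
top front mid [ 702.86 -189.  ] ex 720.3217553557582 ey -104.45452208061242 yaw -2.977709819911159 [156.98 157.31 157.26 157.28 163.84 163.7  157.43 157.53 157.58 157.54 157.49 157.52 157.52 157.51 157.56 157.58 157.58 157.45]
```

View pics/c6.png

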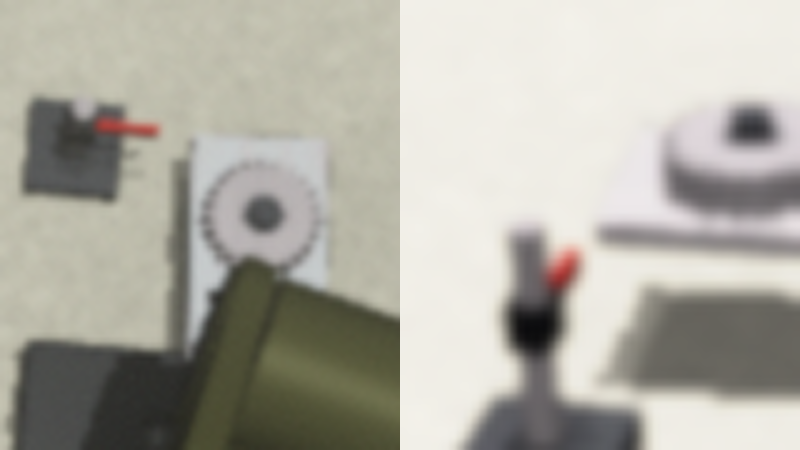

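Three relative measures (top, side, wrist) say ~1 mm short; block-based says ~1 mm past. Nudge 0.7 mm, then final checks.

Request:
drive_tool(
  rows=[
    {"delta_pos": [0.0004, 0, 0], "roll": 0, "hand": 0.01},
    {"delta_pos": [0.0007, 0, 0], "roll": 0, "hand": 0.01},
    {"delta_pos": [0.0007, 0, 0], "roll": 0, "hand": 0.01},
    {"delta_pos": [0.0007, 0, 0], "roll": 0, "hand": 0.01},
    {"delta_pos": [0.0007, 0, 0], "roll": 0, "hand": 0.01},
    {"delta_pos": [0.0007, 0, 0], "roll": 0, "hand": 0.01},
  ],
)

```text
time: 16.63
position: [532.2, -176.6, 68.5]
orientation: [3.141, -0.001, -0.071]
force: [-3.5, -0.4, 7.4]
width: 0.27
```

```bash
python3 - <<'E'
from h import *
im=get_image('top');s=get_state();print(s['position'],s['orientation'],s['force'],s['width'],s['time'])
P=cloud(im);ok=im['range_z']>0
m=ok&(P[...,0]>640)&(P[...,0]<700)&(P[...,1]>-218)&(P[...,1]<-158)&(P[...,2]>52)&(P[...,2]<66)&(im['pixels'].min(2)>140)
p=P[m];c,*_=np.linalg.lstsq(np.c_[p[:,:2]-p[:,:2].mean(0),np.ones(len(p))],p[:,2],rcond=None);print('plate plane slopes deg',np.degrees(c[:2]),'z',c[2],len(p))
m=ok&(P[...,2]>181)&(P[...,2]<196)&(abs(P[...,0]-500)<90)&(abs(P[...,1]-179)<60);print('muffs pad',cv2.minAreaRect(P[m][:,:2].astype(np.float32)))
hsv=cv2.cvtColor(im['pixels'],cv2.COLOR_BGR2HSV)
for n,x,y in(('ring',334.8,227.3),('case',683.9,145.2)):
    k=ok&(abs(P[...,0]-x)<60)&(abs(P[...,1]-y)<115)&(P[...,2]>12)&(P[...,2]<36)
    kk,l,st,cc=cv2.connectedComponentsWithStats(k.astype(np.uint8));i=1+np.argmax(st[1:,4]);print(n,cv2.minAreaRect(P[l==i][:,:2].astype(np.float32))[0])
E
```

```text
[ 532.24555276 -176.60441831   68.54202712] [ 3.14090149e+00 -1.44331542e-03 -7.10171475e-02] [-4.80689584  0.13961627  6.87601305] 0.27206353029919944 16.6833
plate plane slopes deg [-0.46394426  0.75574559] z 59.914609107100794 158
muffs pad ((497.2698669433594, 179.3826446533203), (22.702472686767578, 64.84146118164062), 87.63172149658203)
ring (334.7599182128906, 227.6024169921875)
case (685.32421875, 145.8759765625)
```

All good: hand in.

```bash
python3 -c "
from station import hand_in
print(hand_in())"
```

```text
the job is handed in; nothing more can be done
None
```

The job is done and handed in at about 16.7 s of the 64 s allowed. The ear defenders hang on the rail, and the plate is held out at the pointer.

- **Ear defenders:** I lifted them off the granite, turned them 91.5° and lowered them onto the bar. One cup is on each side and they are let go. The last check put the pad centre within a few mm of the rail middle (497, 179).
- **Plate:** I slid it about 73 mm along its own axis with a light downward push. It is still gripped at 80 N, with about 7 N down. It is level to within the camera noise: the top at z = 59.9, fitted slopes under 0.8°.
- **Clearance:** The plate's side passes about 18 mm beside the pointer tip. No sideways force showed and the pictures showed no contact.
- **Ring gauge and case:** Both were re-measured within about 1.5 mm of where they started, which is within measurement noise.
- **Spare gear:** I kept the gripper clear of it but did not re-measure it at the end, because the arm hid it.

**Disagreement:** The checks on the front edge did not agree. Top, side and wrist views put it about 1 mm short of the pointer, while the grip-block position plus 175 mm put it about 1 mm past. I moved it out by a last 0.7 mm on the side of the camera edges, so it should line up to within about 2 mm. I did not re-measure the edge after that.

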